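# Pull out the tray and open the safety cap of the jug

## Robot

A 7-joint arm with a two-finger parallel gripper is mounted at the origin on the work surface. World frame = base frame: x ahead of the robot, y to its left, z up, the work surface at z = 0. Lengths are in m, angles in degrees, forces in N, time in s.
With the tool pointing down it reaches from about 0.425 to 0.875 m from the base axis. Payload 4.7 kg.
Tool frame: the origin (TCP) lies at the very end of the fingers, on their centre line; the grasp point (between the pads) lies 19 mm behind it; z points along the fingers, y is the direction in which the jaws open and shut (so a half turn about z gives the same grasp; the last joint's range is limited). The gripper opens to 87 mm and grips with 3 to 60 N. Pads are 19 mm wide; open, the fingers measure 117 mm over their backs; the gripper's body (75 mm by 190 mm) begins 51 mm behind the grasp point.
Start: joints at [71.511, 18.392, -4.016, 83.108, 1.295, 78.541, -3.26], TCP at [0.215, -0.614, 0.201] pointing down, gripper open.
Joint ranges: [-163.93, 163.93], [-17.29, 119.83], [-79.2, 71.16], [3.27, 140.29], [-89.18, 269.18], [5.43, 117.66], [-154.24, 154.24]. Speed limits (degrees/s): [147.25, 147.25, 180, 180, 180, 180, 180].

## Interface

Orientations are given as [roll, pitch, yaw] about the fixed x, y, z axes, in that order (R = Rz(yaw) Ry(pitch) Rx(roll)).
In Python, from cell import * gives the robot as it stands.
- The arm moves only by the tool drive_tool, never from a script. Its argument "moves" is text: rows parted by semicolons, each of 5 numbers parted by spaces: the shift along the tool's x, y, z in m, then the turn about the tool's z in degrees, then the gripper's target within -1 to 1 (fully open at 1, half-way at 0, shut at -1). In form: x y z yaw fingers; .... A call has exactly 8 rows; each row is the pose to reach, as a shift and turn from the pose commanded when the call began, along the tool's axes at that moment; what a row does not reach only later rows make up. A row lasts 1/10 s, in which the tool goes at most 50 mm and 8.59 degrees, less where a joint would pass 70% of its speed; a pose out of reach is approached as far as the arm can. A call with a gripper value outside its range is refused whole. The fingers move at their own pace and stop on an object; "grip_force" is the grip in N (left out, the last holds). Time passes only in rows, so rows that repeat a pose let the fingers close, or fill a call up. It gives the time, the measured TCP pose, the force and the opening at its end, in the units of the state.
- get_obs(): the state, without advancing time (a new reading comes with each control period).
- read_camera(name): name is "scene" or "top" or "wrist"; returns (picture, depth): 400x640x3 uint8, red, green, blue; 400x640 float32, m along the optical axis (not along the pixel's ray), 0 where there is no reading.
- calibration(name): a dict with "intrinsics" (3x3 intrinsics, pixels), "k1" (the pictures are not rectified: a ray, as slopes to the right and down, at radius r is drawn at 1 + k1 r^2 times it, then the intrinsics apply), "cam_to_world" (4x4, takes a point from camera to world coordinates); the wrist camera has in their place "T_tool_cam" (4x4, takes a point from camera to tool coordinates, whose origin is the TCP and whose axes are the flange's). Camera axes: x right, y up, looking along -z (the intrinsics and any distortion apply to the point x, -y, -z); pixel columns grow to the right and rows downward; lengths in m; the calibration is good to about 2 mm. A picture is of the moment at which its call begins: read the wrist's pose just before it. calibration takes no time and is no camera call.
- sign_off(): hands the job in, once; it reports no verdict.
Trained networks look in the newest picture that a camera, given by its name, has taken for a name from the list of things; names that differ only in an ending like _2 or _b are one class to them, and where a whole thing is asked for, a point or a joint stands for the part that bears it (a point fixed in the world has none). Each returns a list of dicts, best first, with "conf" (0 to 1); they miss things now and then, are a little off and sometimes report something else, mostly with a low value. They report only what shows in the picture. A call takes as long as a camera call. They do not tell look-alikes from the thing itself.
- search_frame(camera, name): "uv" ([column, row] in pixels, amid what is visible of it).
- pinpoint(camera, name): "uv" ([column, row] in pixels: a listed point, or the origin of a listed thing).
The state is a dict: "time_s": time; "qpos": joint angles; "joint_velocities": joint speeds; "effort": joint torques, N m; "tool_pos": TCP position; "tool_rot": TCP orientation; "force": force on the tool from outside, world axes, zero at the start; "wrist_torque": the same for the moment, N m; "grip_width": finger opening in m.
Only numpy, scipy, OpenCV 4.12 (cv2) and the standard library are available. Lean on these libraries where they do the work, as an engineer would, in place of code of your own. Each camera call takes 0.05 s, during which the arm holds its last target. There are 200 camera calls.

## Task

Pull the sliding tray all the way out so that the plant-feed jug comes out from under the rack's shelf board. Then press the jug's push-and-turn safety cap down, twist it counter-clockwise (seen from above) while it is pressed until it is free, and lift it straight up to roughly a hand's width (about 10 cm) above the jug's mouth. Finish while still holding the cap there, upright over the open jug; the jug stays standing in the pulled-out tray and the pot, the tin and the brass coupling are left alone.

Things in the scene. Friction and masses are not known exactly. Their poses are not given: they have to be found in the camera images.
- rack: Fixed galvanised benchtop rack; place and yaw vary. Origin: on the table under the spot where the jug's centre stands when the tray is fully out. Its +x runs from there into the rack; the tray is pulled out along its -x.
- board_edge (a point): Middle of the front lower edge of the rack's shelf board, 110 mm along the rack's +x from its origin, 245 mm above the table. The board is 135 (x) x 184 x 18 mm, on four uprights whose inner faces stand 67 mm either side of the middle, from 109 to 233 mm along +x.
- tray (a joint): The tray's slide: 0 = fully in (jug under the board), 0.15 m = fully out against its end stop. It starts at 0, stays where it is left, and takes about 4 N to move.
- tray_grip (a point): Centre of the top of the tray's pull: an upright black round post, 20 mm diameter, 67 mm tall, its top 85 mm above the table, on a flat tongue. It is 135 mm in front (rack's -x) of the jug's centre, its axis 74 mm in front of the tray's front wall (top 54 mm above the table). It moves with the tray along the rack's -x.
- jug: Loose white plastic jug, 0.5 to 0.9 kg, standing in the tray, whose walls (2 mm play all round) keep it from turning. Body 110 (x) x 80 (y) x 130 mm, round neck in the middle; rim 166 mm above its underside. Origin: centre of its underside, 18 mm above the table; x axis parallel to the rack's x, z up.
- cap: Loose round grey plastic cap on the jug's neck, 48 mm diameter, 38 mm tall, 50 g; the upper 20 mm is smooth, the ribbed skirt below is 46 mm. Origin: centre of its lower edge, 154 mm above the jug's underside while locked; the jug's shoulder is 24 mm lower, with a 34 mm collar 9 mm below the cap. z up. While locked its x axis is 76 deg clockwise of the jug's x; when free, along it.
- cap_top (a point): Centre of the cap's flat top, 38 mm above the cap's origin. How it opens: a spring holds the cap up in its lock (6 N, 1 N more per mm). Push it down more than 4 mm (it bottoms at 6 mm, 12 N), keep it down and turn it counter-clockwise seen from above by 76 deg (1.33 rad): free from 63 deg, stop at 87 deg. Then lift it straight off; the neck reaches 12 mm up into it.
- pot: Bystander, loose: terracotta pot, 84 mm wide, 78 mm tall, standing on the table beside the rack. Origin: centre of its underside.
- tin: Bystander, loose: steel tin with a paper band, 72 mm wide, 95 mm tall. Origin: centre of its underside.
- coupling: Bystander, loose: brass hose coupling, 38 mm wide, 52 mm tall. Origin: centre of its underside.
Not all that is in view belongs to the job. There is more than one size of the jug; the job needs the middle-sized.

How it is judged (in metres and radians):
On the way, in this order (a step that is already met when the one before it is completed fails the run):
1. the tray is pulled fully out (value of joint tray above 0.142 m), for 0.2 s.
2. the cap, still in its locked position, is pressed down at least 3 mm (z of cap in the frame of jug below 0.151 m and angle between the x axis of cap and the x axis of jug, either way round above 1 rad), for 0.05 s.
3. the cap is twisted free (turned to within about 20 degrees of its free position) while it is on the neck (angle between the x axis of cap and the x axis of jug, either way round below 0.35 rad and z of cap in the frame of jug below 0.165 m), for 0.05 s.
At the end, for the whole second after the job is handed in: Tray out (over 138 mm). The cap is held still and upright (0.3 rad) by the fingers (over 1 N), touching nothing else, its lower edge 30 to 150 mm above the jug's rim and within 35 mm of its axis. The jug stands upright (0.05 rad) on the tray floor, untouched by the arm (value of joint tray above 0.138 m and z of cap_top in the frame of jug between 0.234 and 0.354 m and horizontal distance between cap and jug below 0.035 m and angle between cap's own z axis and vertical below 0.3 rad and contact force between the fingers and cap above 1 N and contact force between cap and jug below 0.1 N and contact force between cap and rack below 0.1 N and linear speed of cap below 0.03 m/s and angle between jug's own z axis and vertical below 0.05 rad and height (world z) of jug between 0.012 and 0.024 m and contact force between the arm and jug below 0.5 N and linear speed of jug below 0.02 m/s); the arm keeps its last pose, push and grip.
It fails at once if the jug is lifted out of the tray or tipped (height (world z) of jug above 0.04 m or angle between jug's own z axis and vertical above 0.25 rad).
It fails at once if a bystander is pushed or knocked over (distance of any of pot, tin, coupling from where it was at the start of the episode above 0.03 m).
It also fails if it takes over 54 s, if anything falls off the work surface, if the arm or the gripper's body presses on something with over 40 N, if the wrist force passes 120 N, or if a joint passes its speed limit or range.

## Working session

There is one attempt and no reset: what is moved stays moved. The work goes in short steps, Python scripts to look and compute and a tool call to move; the robot and the scene stay as the last step left them, time stands still between calls to the robot, and variables do not carry over. Pictures are saved under pics/ and viewed, about 8 in all and at most 12, crops included, and the job is handed in when it is done.

Besides the shell and the picture viewer there is one more tool, called as a command line: name --argument value ..., lists and objects as JSON in quotes. drive_tool: Moves the arm, as the interface text tells. Its arguments: {"type":"object","properties":{"moves":{"type":"string"},"grip_force":{"type":"number"}},"required":["moves"]}

```bash
mkdir -p pics; cat > h.py <<'E'
import numpy as np, cv2
from cell import *
from scipy.spatial.transform import Rotation as R
def T_cam(name,obs=None):
    c=calibration(name)
    if name!='wrist': return np.array(c['cam_to_world'])
    o=obs or get_obs(); T=np.eye(4); T[:3,:3]=R.from_euler('xyz',o['tool_rot'],degrees=True).as_matrix(); T[:3,3]=o['tool_pos']
    return T@np.array(c['T_tool_cam'])
def slopes(name,uv):
    c=calibration(name);K=np.array(c['intrinsics']);k=c['k1']
    d=np.array([(uv[0]-K[0,2])/K[0,0],(uv[1]-K[1,2])/K[1,1]]);s=d.copy()
    for _ in range(20): s=d/(1+k*(s@s))
    return s
def ray(name,uv,T):
    s=slopes(name,uv); v=T[:3,:3]@np.array([s[0],-s[1],-1]); return T[:3,3],v
def at_depth(name,uv,dep,T):
    o,v=ray(name,uv,T); return o+v*dep
def at_z(name,uv,z,T):
    o,v=ray(name,uv,T); return o+v*(z-o[2])/v[2]
def tri(rs):
    A=np.zeros((3,3));b=np.zeros(3)
    for o,v in rs:
        v=v/np.linalg.norm(v);P=np.eye(3)-np.outer(v,v);A+=P;b+=P@o
    p=np.linalg.solve(A,b); return p,[np.linalg.norm(np.cross(p-o,v/np.linalg.norm(v))) for o,v in rs]
def proj(name,p,T):
    c=calibration(name);K=np.array(c['intrinsics']);q=np.linalg.inv(T)@np.append(p,1)
    s=np.array([q[0],-q[1]])/-q[2]; s=s*(1+c['k1']*(s@s)); return K[:2,:2]@s+K[:2,2]
def cloud(name,dep,T):
    vv,uu=np.mgrid[0:400,0:640];c=calibration(name);K=np.array(c['intrinsics'])
    n=cv2.undistortPoints(np.stack([uu,vv],-1).reshape(-1,1,2).astype(float),K,np.array([c['k1'],0,0,0,0])).reshape(400,640,2)
    P=np.stack([n[...,0]*dep,-n[...,1]*dep,-dep],-1)
    return P@T[:3,:3].T+T[:3,3]
E
cat > a.py <<'E'
from h import *
ims=[]
for n in ['scene','top']:
    im,d=read_camera(n); T=T_cam(n); np.savez(f'{n}.npz',im=im,d=d,T=T); print(n,'cam',T[:3,3].round(3))
    ann=im[:,:,::-1].copy()
    for m in ['rack','board_edge','tray_grip','jug','cap','cap_top','pot','tin','coupling']:
        for r in pinpoint(n,m)[:3]:
            u,v=r['uv']; u0,v0=int(np.clip(u,0,639)),int(np.clip(v,0,399)); z=d[v0,u0]
            print(n,m,round(r['conf'],2),np.round(r['uv']),at_depth(n,r['uv'],z,T).round(3) if z>0 else None)
            cv2.circle(ann,(u0,v0),3,(0,0,255),1); cv2.putText(ann,m[:6],(u0+3,v0),0,.35,(255,0,255),1)
    cv2.imwrite(f'pics/{n}0.png',ann)
print(get_obs())
E
python3 a.py
```

```text
scene cam [ 0.354 -0.308  1.163]
scene rack 0.69 [329. 260.] [ 0.573 -0.032  0.01 ]
scene board_edge 0.75 [368. 192.] [0.722 0.009 0.156]
scene tray_grip 0.62 [335. 244.] [ 0.595 -0.026  0.085]
scene tray_grip 0.61 [375. 219.] [ 0.695 -0.051  0.144]
scene jug 0.88 [375. 221.] [ 0.691 -0.053  0.146]
scene jug 0.85 [240. 239.] [0.42  0.125 0.085]
scene jug 0.79 [338. 142.] [0.755 0.169 0.148]
scene cap 0.41 [379. 195.] [ 0.697 -0.043  0.264]
scene cap_top 0.64 [380. 190.] [ 0.709 -0.033  0.258]
scene pot 0.59 [280. 197.] [0.576 0.193 0.007]
scene pot 0.55 [374. 220.] [ 0.69  -0.051  0.147]
scene tin 0.74 [430. 282.] [ 0.714 -0.235  0.092]
scene coupling 0.76 [403. 310.] [ 0.629 -0.244  0.055]
scene coupling 0.22 [375. 220.] [ 0.692 -0.052  0.146]
top cam [0.457 0.052 1.063]
top rack 0.95 [351. 226.] [ 0.586 -0.028  0.018]
top board_edge 0.79 [351. 165.] [ 0.69  -0.012  0.263]
top board_edge 0.72 [348. 173.] [ 0.701 -0.012  0.155]
top tray_grip 0.86 [353. 221.] [ 0.59  -0.028  0.077]
top tray_grip 0.5 [421. 170.] [ 0.727 -0.212  0.095]
top jug 0.81 [261. 147.] [0.762 0.203 0.181]
top ju
[... 172 characters left out ...]
.234  0.028]
{'time_s': 1.0, 'qpos': array([71.51036112, 18.38969001, -4.01476684, 83.1079094 ,  1.29639905,
       78.54158997, -3.26017924]), 'joint_velocities': array([ 0.01837339, -0.05251261,  0.01924318,  0.04430131,  0.10268758,
        0.08443566,  0.06391297]), 'effort': array([-6.98239546e-04, -4.91102135e+01, -4.02930127e-01, -3.12769783e+01,
       -6.33606641e-02,  3.36109393e-02,  2.77107370e-05]), 'tool_pos': array([ 0.21476174, -0.61351452,  0.20130855]), 'tool_rot': array([1.79993983e+02, 4.60912247e-03, 1.92972762e+01]), 'force': array([ 0.2651768 ,  0.46177243, -0.43766858]), 'wrist_torque': array([ 0.08384313, -0.00034768, -0.00570839]), 'grip_width': 0.08680123251626537}
```

```bash
python3 - <<'E'
import cv2,numpy as np
a=cv2.imread('pics/scene0.png')[90:350,160:520];b=cv2.imread('pics/top0.png')[90:350,160:520]
cv2.imwrite('pics/both.png',np.vstack([cv2.resize(a,(416,300)),cv2.resize(b,(416,300))]))
cv2.imwrite('pics/s.png',cv2.resize(a,(800,578)));cv2.imwrite('pics/t.png',cv2.resize(b,(800,578)))
E
```

```text
(no output)
```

View pics/s.png

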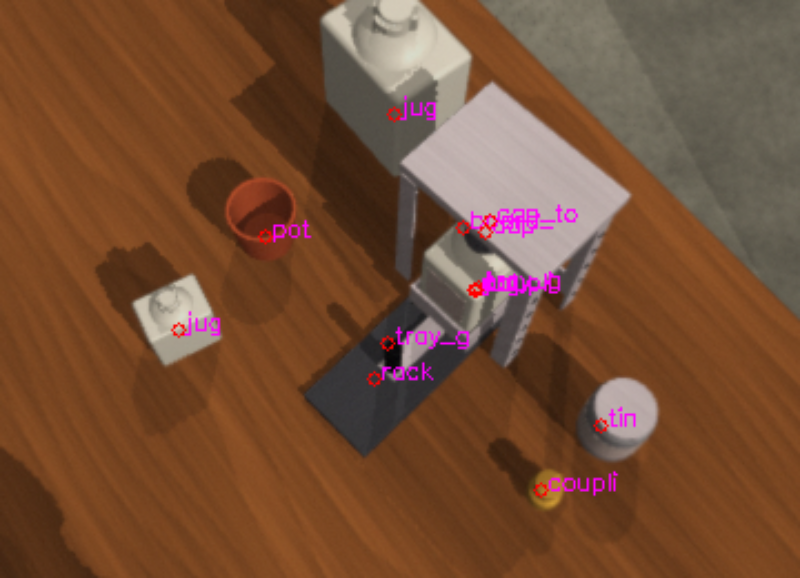

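View pics/t.png

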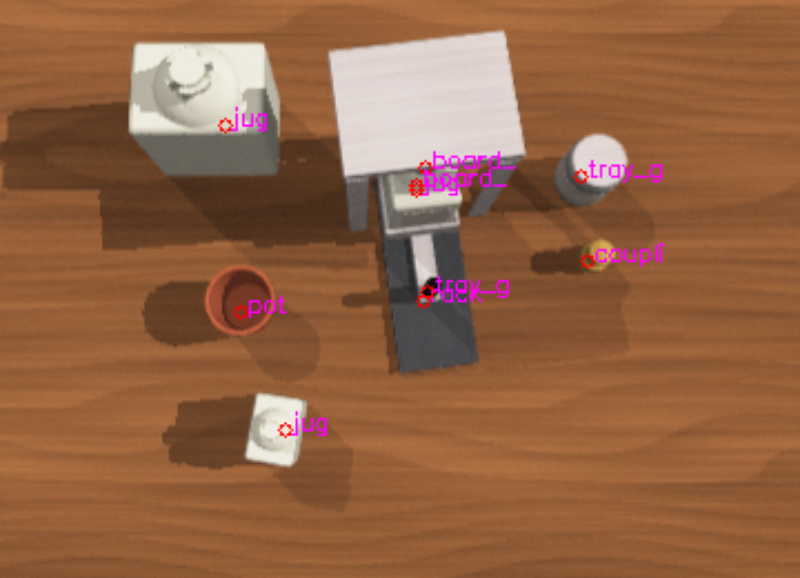

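The middle-sized jug is the one in the tray, at scene (375,220). The big one at (338,142) and the small one at (240,239) stand free. Next I fit the rack pose from the board and the post.

```bash
python3 - <<'E'
from h import *
for n in ['top','scene']:
    f=np.load(n+'.npz');P=cloud(n,f['d'],f['T']);z=P[...,2]
    m=(abs(z-.263)<.008)&(P[...,0]>.6)&(P[...,0]<.95)&(abs(P[...,1]+.02)<.2)
    _,l,st,c=cv2.connectedComponentsWithStats(m.astype(np.uint8)); k=1+st[1:,4].argmax()
    q=P[l==k]; r=cv2.minAreaRect((q[:,:2]*1000).astype(np.float32)); print(n,r,np.median(q[:,2]))
    B=cv2.boxPoints(r)/1000; print(B.round(4).tolist())
    im=f['im'].astype(int)
    # black post top
    m=(z>.07)&(z<.095)&(P[...,0]>.55)&(P[...,0]<.64)&(abs(P[...,1]+.03)<.04)
    q=P[m]; print('post',len(q),q.mean(0).round(4),q.min(0).round(3),q.max(0).round(3))
# slide track: dark mat direction / triangulate post
T1,T2=np.load('top.npz')['T'],np.load('scene.npz')['T']
a=pinpoint('top','tray_grip')[0]['uv'];b=pinpoint('scene','tray_grip')
for x in b: print(np.round(x['uv']),tri([ray('top',a,T1),ray('scene',x['uv'],T2)]))
E
```

```text
top ((758.3579711914062, -13.166778564453125), (135.89434814453125, 184.39089965820312), 7.137153148651123) 0.26337413911133434
[[0.6794999837875366, 0.06989999860525131], [0.7024000287055969, -0.11309999972581863], [0.8371999859809875, -0.09619999676942825], [0.814300000667572, 0.0868000015616417]]
post 51 [ 0.5963 -0.0328  0.0838] [ 0.587 -0.042  0.071] [ 0.606 -0.024  0.09 ]
scene ((757.0704956054688, -11.696212768554688), (137.9196319580078, 184.96226501464844), 7.3133416175842285) 0.2628467985293167
[[0.6769000291824341, 0.07129999995231628], [0.7003999948501587, -0.11219999939203262], [0.8371999859809875, -0.09459999948740005], [0.8137000203132629, 0.08879999816417694]]
post 62 [ 0.5949 -0.034   0.0834] [ 0.586 -0.043  0.071] [ 0.606 -0.023  0.089]
[335. 244.] (array([ 0.59055114, -0.02753508,  0.09421728]), [np.float64(0.002536703817609736), np.float64(0.0025367038176098947)])
[375. 219.] (array([ 0.61845703, -0.04491169,  0.22385101]), [np.float64(0.05510953159801122), np.float64(0.05510953159801125)])
```

drive_tool --moves "0.04 -0.03 0 2 1; 0.08 -0.06 0 4 1; 0.12 -0.09 0 6 1; 0.16 -0.12 0 8 1; 0.20 -0.15 0 10 1; 0.24 -0.18 0 12 1; 0.28 -0.21 0 12.1 1; 0.32 -0.24 0 12.1 1" --grip_force 40

```text
time_s: 1.9
tool_pos: [0.4384, -0.2795, 0.2016]
tool_rot: [179.9, -0.0, 7.2]
force: [1.0, -0.2, 0.8]
grip_width: 0.0869
```

drive_tool --moves "0.03 -0.036 0 0 1; 0.06 -0.072 0 0 1; 0.09 -0.108 0 0 1; 0.12 -0.144 0.01 0 1; 0.15 -0.18 0.02 0 1; 0.187 -0.226 0.03 0 1; 0.187 -0.226 0.04 0 1; 0.187 -0.226 0.04 0 1"

```text
time_s: 2.7
tool_pos: [0.594, -0.0308, 0.1594]
tool_rot: [-179.9, 0.2, 7.5]
force: [-0.3, -1.9, 0.4]
grip_width: 0.0872
```

```bash
python3 - <<'E'
from h import *
o=get_obs();im,d=read_camera('wrist');T=T_cam('wrist',o);print(o['tool_pos'],o['tool_rot'],o['qpos'].round(1),T[:3,3])
np.savez('w1.npz',im=im,d=d,T=T)
P=cloud('wrist',d,T);z=P[...,2]
m=(z>.078)&(z<.095)&(d>0)&(np.hypot(P[...,0]-.5955,P[...,1]+.034)<.025)
q=P[m];print(len(q),q.mean(0) if len(q) else'')
a=im[:,:,::-1].copy()
for r in pinpoint('wrist','tray_grip')[:2]: print(r,at_z('wrist',r['uv'],.085,T)); cv2.circle(a,tuple(int(t) for t in r['uv']),4,(0,0,255),1)
pp=proj('wrist',np.array([.5956,-.0334,.085]),T);cv2.drawMarker(a,tuple(int(t) for t in pp),(0,255,0))
cv2.imwrite('pics/w1.png',a)
E
```

```text
[ 0.59401084 -0.03083714  0.15939511] [-1.79895287e+02  1.67486937e-01  7.47467483e+00] [ 27.4  15.8 -31.9  93.5   8.6  73.3 -88.6] [ 0.67874801 -0.02073682  0.34279965]
466 [ 0.59963745 -0.03255852  0.08459739]
{'uv': [322.3, 198.6], 'conf': 0.72} [ 0.59605951 -0.03267777  0.085     ]
```

View pics/w1.png

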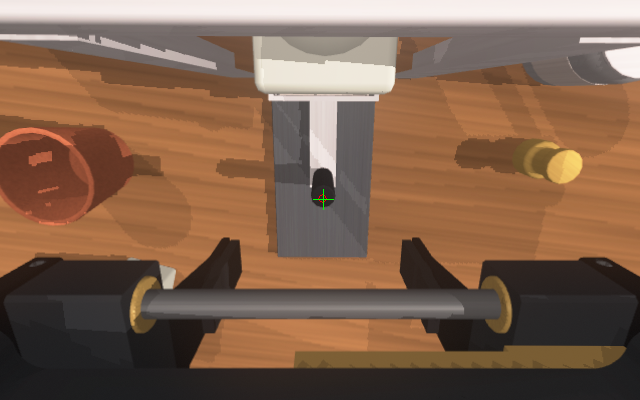

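The pull is confirmed, but the wrist camera sticks 85 mm out toward the board. I'll rise and flip the tool half a turn before lowering.

drive_tool --moves "-0.04 0 -0.04 0 1; -0.06 0 -0.06 -8 1; -0.06 0 -0.06 -16 1; -0.06 0 -0.06 -24 1; -0.06 0 -0.06 -32 1; -0.06 0 -0.06 -40 1; -0.06 0 -0.06 -48 1; -0.06 0 -0.06 -56 1"

```text
time_s: 3.6
tool_pos: [0.5348, -0.0441, 0.2223]
tool_rot: [179.9, 0.1, 63.3]
force: [0.1, 0.2, -0.0]
grip_width: 0.0869
```

drive_tool --moves "0 0 0 -8 1; 0 0 0 -16 1; 0 0 0 -24 1; 0 0 0 -32 1; 0 0 0 -40 1; 0 0 0 -48 1; 0 0 0 -56 1; 0 0 0 -62 1"

```text
time_s: 4.4
tool_pos: [0.5347, -0.0441, 0.2222]
tool_rot: [-180.0, 0.1, 125.2]
force: [-0.4, 0.8, 0.7]
grip_width: 0.087
```

drive_tool --moves "0 0 0 -8 1; 0 0 0 -16 1; 0 0 0 -24 1; 0 0 0 -32 1; 0 0 0 -40 1; 0 0 0 -48 1; 0 0 0 -56 1; 0 0 0 -62 1"

```text
time_s: 5.2
tool_pos: [0.5347, -0.0442, 0.2222]
tool_rot: [-179.9, 0.0, -172.8]
force: [-0.2, 1.2, -0.0]
grip_width: 0.0871
```

```bash
python3 -c "
from h import *
o=get_obs();print(o['tool_pos'],o['tool_rot'],o['qpos'].round(1),o['force'])
M=R.from_euler('xyz',o['tool_rot'],degrees=True).as_matrix();print(M.T@(np.array([.596,-.033,.045])-o['tool_pos']))"
```

```text
[ 0.53472064 -0.04415377  0.22215082] [-1.79866766e+02  3.56967517e-02 -1.72772784e+02] [ 42.2   6.9 -43.5  96.3   5.   78.6  95.2] [-0.15425552  1.21333692 -0.02571433]
[-0.06208531  0.00376795  0.17718125]
```

drive_tool --moves "-0.04 0.004 0.0 0 1; -0.062 0.004 0.03 0 1; -0.062 0.004 0.07 0 1; -0.062 0.004 0.11 0 1; -0.062 0.004 0.14 0 1; -0.062 0.004 0.165 0 1; -0.062 0.004 0.177 0 1; -0.062 0.004 0.177 0 0" --grip_force 40

```text
time_s: 6.0
tool_pos: [0.5949, -0.0317, 0.0432]
tool_rot: [-180.0, -0.2, -173.0]
force: [-0.5, 0.3, 0.3]
grip_width: 0.0838
```

drive_tool --moves "0 0 0 0 -1; 0 0 0 0 -1; 0 0 0 0 -1; 0 0 0 0 -1; 0 0 0 0 -1; 0 0 0 0 -1; 0 0 0 0 -1; 0 0 0 0 -1"

```text
time_s: 6.8
tool_pos: [0.5963, -0.0305, 0.0442]
tool_rot: [-179.9, -0.0, -172.8]
force: [1.7, -6.3, -1.7]
grip_width: 0.023
```

drive_tool --moves "0.005 -0.002 0 0 -1; 0.015 -0.002 0 0 -1; 0.027 -0.002 0 0 -1; 0.04 -0.002 0 0 -1; 0.053 -0.002 0 0 -1; 0.066 -0.002 0 0 -1; 0.076 -0.002 0 0 -1; 0.08 -0.002 0 0 -1"

```text
time_s: 7.6
tool_pos: [0.517, -0.0422, 0.0443]
tool_rot: [-179.9, 0.1, -172.8]
force: [4.8, -3.0, -5.0]
grip_width: 0.0184
```

drive_tool --moves "0.01 0 0 0 -1; 0.022 0 0 0 -1; 0.034 0 0 0 -1; 0.046 0 0 0 -1; 0.056 0 0 0 -1; 0.064 0 0 0 -1; 0.07 0 0 0 -1; 0.072 0 0 0 -1"

```text
time_s: 8.4
tool_pos: [0.447, -0.051, 0.0444]
tool_rot: [-179.9, 0.2, -172.8]
force: [10.8, -2.4, -12.8]
grip_width: 0.0189
```

drive_tool --moves "0 0 0 0 -1; 0 0 0 0 1; 0 0 0 0 1; 0 0 0 0 1; 0 0 0 0 1; 0 0 0 0 1; 0 0 0 0 1; 0 0 -0.02 0 1"

```text
time_s: 9.2
tool_pos: [0.4433, -0.0499, 0.0625]
tool_rot: [179.9, -0.3, -172.8]
force: [-0.2, -0.5, -0.2]
grip_width: 0.067
```

drive_tool --moves "0 0 -0.03 0 1; 0 0 -0.07 0 1; 0 0 -0.11 0 1; 0 0 -0.15 0 1; 0 0 -0.19 0 1; 0 0 -0.23 0 1; 0 0 -0.25 0 1; 0 0 -0.25 0 1"

```text
time_s: 10.0
tool_pos: [0.4473, -0.0504, 0.3174]
tool_rot: [-179.8, 0.3, -172.8]
force: [0.0, 0.6, -0.3]
grip_width: 0.0867
```

```bash
cat > c.py <<'E'
from h import *
import sys
V=[]
for n in ['scene','top']:
    im,d=read_camera(n);T=T_cam(n);P=cloud(n,d,T);np.savez(n+'2.npz',im=im,d=d,T=T)
    m=(P[...,2]>.200)&(P[...,2]<.222)&(np.hypot(P[...,0]-.58,P[...,1]+.034)<.045)
    q=P[m]
    if len(q)>10: print(n,'cap top cloud',len(q),np.median(q,0).round(4),cv2.minEnclosingCircle((q[:,:2]*1000).astype(np.float32)))
    for r in pinpoint(n,'cap_top')[:2]: print(n,r,at_z(n,r['uv'],.21,T).round(4)); V.append(ray(n,r['uv'],T))
    for r in pinpoint(n,'tray_grip')[:2]: print(n,'grip',r,at_z(n,r['uv'],.085,T).round(4))
    a=im[90:350,160:520,::-1]; cv2.imwrite(f'pics/{n}{sys.argv[1]}.png',cv2.resize(a,(800,578)))
if len(V)==2: print(tri(V))
o=get_obs();print(o['tool_pos'],o['tool_rot'],o['qpos'].round(1),o['force'].round(1),o['time_s'])
E
python3 c.py 2
```

```text
scene cap top cloud 376 [ 0.5801 -0.0354  0.2097] ((581.25244140625, -34.235111236572266), 24.604534149169922)
scene {'uv': [333.9, 231.0], 'conf': 0.97} [ 0.5844 -0.0338  0.21  ]
scene grip {'uv': [290.4, 287.1], 'conf': 0.59} [ 0.4485 -0.0462  0.085 ]
top cap top cloud 343 [ 0.5818 -0.0345  0.2102] ((582.5896606445312, -34.608829498291016), 24.019969940185547)
top {'uv': [362.3, 216.9], 'conf': 0.77} [ 0.5821 -0.0397  0.21  ]
top grip {'uv': [362.3, 275.5], 'conf': 0.69} [ 0.4493 -0.0499  0.085 ]
(array([ 0.58024936, -0.03811863,  0.22538496]), [np.float64(0.0003951852621225503), np.float64(0.0003951852621225221)])
[ 0.44488158 -0.05029805  0.3128638 ] [ 1.79941145e+02 -1.30587192e-01 -1.72803223e+02] [ 50.3  -8.9 -41.2  97.8  -5.9  89.  106.8] [ 0.3 -0.1 -0.4] 10.3
```

View pics/scene2.png

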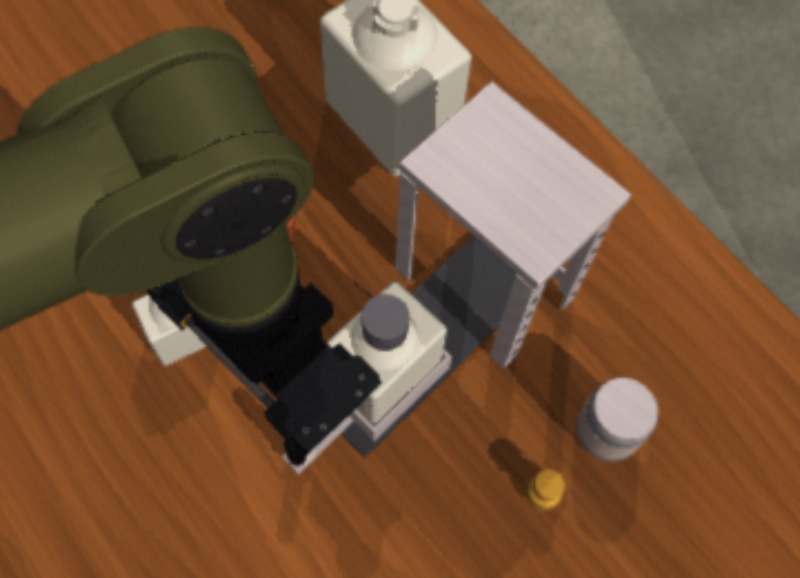

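drive_tool --moves "-0.03 0 0 8 1; -0.06 0 0 16 1; -0.09 0 0 24 1; -0.12 0 0 32 1; -0.136 -0.001 0.02 40 1; -0.136 -0.001 0.04 40 1; -0.136 -0.001 0.055 40 1; -0.136 -0.001 0.055 40 1" --grip_force 60

```text
time_s: 11.1
tool_pos: [0.5789, -0.0345, 0.2563]
tool_rot: [-179.9, -0.3, 147.2]
force: [-0.3, -1.0, -0.3]
grip_width: 0.0871
```

```bash
python3 - <<'E'
from h import *
o=get_obs();im,d=read_camera('wrist');T=T_cam('wrist',o);print(o['tool_pos'],o['tool_rot'],o['qpos'].round(1))
P=cloud('wrist',d,T)
m=(d>0)&(P[...,2]>.203)&(P[...,2]<.218)&(np.hypot(P[...,0]-.58,P[...,1]+.034)<.05)
q=P[m];print(len(q))
if len(q)>20: print(np.median(q,0),cv2.minEnclosingCircle((q[:,:2]*1000).astype(np.float32)))
for r in pinpoint('wrist','cap_top')[:1]: print(r,at_z('wrist',r['uv'],.21,T))
M=R.from_euler('xyz',o['tool_rot'],degrees=True).as_matrix();print(M.T@(np.array([.5818,-.0345,.179])-o['tool_pos']))
cv2.imwrite('pics/w2.png',im[:,:,::-1])
E
```

```text
[ 0.57889151 -0.0345096   0.25626822] [-179.86169894   -0.26451604  147.22357434] [ 41.5  13.8 -48.2  87.   10.3  84.1  50.3]
3105
[ 0.5814465  -0.03344426  0.21010689] ((582.94384765625, -34.25761795043945), 24.00026512145996)
{'uv': [325.1, 219.3], 'conf': 0.73} [ 0.58514016 -0.03504649  0.21      ]
[-0.00279693  0.00176909  0.07725208]
```

View pics/w2.png

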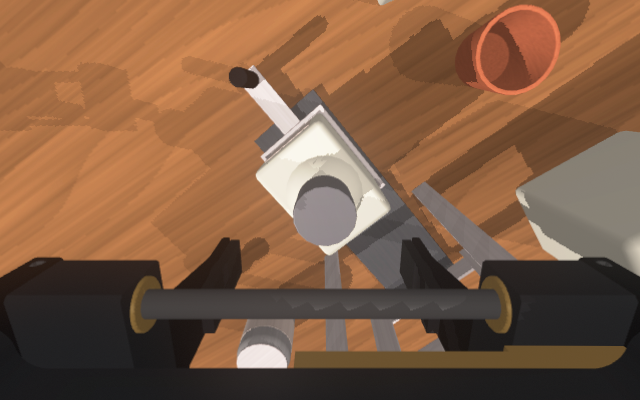

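The cap agrees from three cameras at (0.5825, -0.0345), top at 0.210. Descending and gripping.

drive_tool --moves "-0.003 0.002 0.02 0 1; -0.003 0.002 0.04 0 1; -0.003 0.002 0.06 0 1; -0.003 0.002 0.072 0 1; -0.003 0.002 0.077 0 1; -0.003 0.002 0.077 0 1; -0.003 0.002 0.077 0 -1; -0.003 0.002 0.077 0 -1" --grip_force 60

```text
time_s: 12.0
tool_pos: [0.585, -0.0343, 0.1834]
tool_rot: [180.0, 0.1, 147.2]
force: [-0.4, -0.2, 0.2]
grip_width: 0.0778
```

drive_tool --moves "0 0 0 0 -1; 0 0 0 0 -1; 0 0 0 0 -1; 0 0 0 0 -1; 0 0 0 0 -1; 0 0 0 0 -1; 0 0 0 0 -1; 0 0 0 0 -1"

```text
time_s: 12.8
tool_pos: [0.5842, -0.0345, 0.1823]
tool_rot: [-180.0, 0.0, 147.2]
force: [0.0, -1.1, 1.9]
grip_width: 0.046
```

drive_tool --moves "0 0 0.001 0 -1; 0 0 0.002 0 -1; 0 0 0.003 0 -1; 0 0 0.004 0 -1; 0 0 0.005 0 -1; 0 0 0.006 0 -1; 0 0 0.006 0 -1; 0 0 0.006 0 -1"

```text
time_s: 13.6
tool_pos: [0.5845, -0.0346, 0.1779]
tool_rot: [-180.0, 0.1, 147.2]
force: [-4.5, -1.3, 9.3]
grip_width: 0.0461
```

drive_tool --moves "0 0 0.001 0 -1; 0 0 0.002 0 -1; 0 0 0.003 0 -1; 0 0 0.004 0 -1; 0 0 0.004 0 -1; 0 0 0.004 0 -1; 0 0 0.004 0 -1; 0 0 0.004 0 -1"

```text
time_s: 14.4
tool_pos: [0.5863, -0.0343, 0.1761]
tool_rot: [179.9, 0.3, 147.2]
force: [-3.8, -1.1, 16.4]
grip_width: 0.0463
```

drive_tool --moves "0 0 0 -7 -1; 0 0 0 -14 -1; 0 0 0 -21 -1; 0 0 0 -28 -1; 0 0 0 -35 -1; 0 0 0 -42 -1; 0 0 0 -49 -1; 0 0 0 -52 -1"

```text
time_s: 15.2
tool_pos: [0.5875, -0.033, 0.1761]
tool_rot: [-179.9, 0.4, -160.6]
force: [-0.7, 1.0, 14.7]
grip_width: 0.046
```

drive_tool --moves "0 0 0 -6 -1; 0 0 0 -12 -1; 0 0 0 -18 -1; 0 0 0 -24 -1; 0 0 0 -26 -1; 0 0 0 -26 -1; 0 0 0 -26 -1; 0 0 0 -26 -1"

```text
time_s: 16.0
tool_pos: [0.5873, -0.0324, 0.1761]
tool_rot: [-179.8, 0.3, -134.7]
force: [-0.8, 1.3, 15.6]
grip_width: 0.046
```

```bash
python3 -c "
from h import *
o=get_obs();print(o)"
```

```text
{'time_s': 16.0, 'qpos': array([ 50.06496646,  21.27416603, -60.95857971,  93.08350316,
        19.03351719,  76.52180535, 121.65060695]), 'joint_velocities': array([ 0.10004575, -0.02077542,  0.14301087, -0.00683058,  0.00178013,
       -0.01280382, -0.01547209]), 'effort': array([ 7.70024210e-01, -2.89966947e+01, -6.65537462e+00, -2.24577874e+01,
        6.59558270e-01, -2.11804854e-01, -2.79556867e-02]), 'tool_pos': array([ 0.58727653, -0.03243486,  0.17611999]), 'tool_rot': array([-179.7572533 ,    0.33936296, -134.7450939 ]), 'force': array([-0.83548764,  1.25913255, 15.6158056 ]), 'wrist_torque': array([0.50290652, 0.17392468, 0.02772009]), 'grip_width': 0.0459710716515228}
```

drive_tool --moves "0 0 -0.002 0 -1; 0 0 -0.004 0 -1; 0 0 -0.006 0 -1; 0 0 -0.008 0 -1; 0 0 -0.010 0 -1; 0 0 -0.012 0 -1; 0 0 -0.014 0 -1; 0 0 -0.014 0 -1"

```text
time_s: 16.8
tool_pos: [0.5839, -0.0343, 0.1855]
tool_rot: [179.9, -0.0, -134.8]
force: [2.9, 1.4, -0.0]
grip_width: 0.0461
```

drive_tool --moves "0 0 -0.002 0 -1; 0 0 -0.004 0 -1; 0 0 -0.006 0 -1; 0 0 -0.006 0 -1; 0 0 -0.006 0 -1; 0 0 -0.006 0 -1; 0 0 -0.006 0 -1; 0 0 -0.006 0 -1"

```text
time_s: 17.6
tool_pos: [0.5841, -0.0345, 0.1921]
tool_rot: [180.0, -0.0, -134.8]
force: [-0.8, -0.4, 0.1]
grip_width: 0.0462
```

Force stays near zero, so the cap is free. Lifting on to about 10 cm above the rim: the rim is at 0.184, and I want the cap's lower edge near 0.28.

drive_tool --moves "0 0 -0.01 0 -1; 0 0 -0.02 0 -1; 0 0 -0.03 0 -1; 0 0 -0.045 0 -1; 0 0 -0.06 0 -1; 0 0 -0.075 0 -1; 0 0 -0.09 0 -1; 0 0 -0.097 0 -1"

```text
time_s: 18.4
tool_pos: [0.585, -0.0341, 0.2914]
tool_rot: [-179.9, 0.1, -134.8]
force: [0.5, 0.4, -1.0]
grip_width: 0.046
```

drive_tool --moves "0 0 0 0 -1; 0 0 0 0 -1; 0 0 0 0 -1; 0 0 0 0 -1; 0 0 0 0 -1; 0 0 0 0 -1; 0 0 0 0 -1; 0 0 0 0 -1"

```text
time_s: 19.2
tool_pos: [0.5843, -0.0342, 0.2892]
tool_rot: [-180.0, -0.0, -134.8]
force: [0.6, -0.7, -0.9]
grip_width: 0.0459
```

```bash
python3 c.py 3; python3 - <<'E'
from h import *
o=get_obs();im,d=read_camera('wrist');T=T_cam('wrist',o);P=cloud('wrist',d,T)
for lo,hi in [(.29,.335),(.178,.19)]:
    m=(d>0)&(P[...,2]>lo)&(P[...,2]<hi)&(np.hypot(P[...,0]-.583,P[...,1]+.034)<.04);q=P[m]
    print(lo,len(q),np.median(q,0).round(4) if len(q) else '',np.percentile(q[:,2],[5,95]) if len(q) else '')
a=cv2.imread('pics/scene3.png');cv2.imwrite('pics/fin.png',np.hstack([cv2.resize(a,(400,289)),cv2.resize(im[:,:,::-1],(400,289))]))
E
```

```text
scene {'uv': [335.0, 216.8], 'conf': 0.71} [ 0.6067 -0.0089  0.21  ]
scene grip {'uv': [292.8, 285.8], 'conf': 0.89} [ 0.4547 -0.0472  0.085 ]
top {'uv': [364.9, 208.1], 'conf': 0.45} [ 0.6026 -0.0461  0.21  ]
top grip {'uv': [362.6, 273.8], 'conf': 0.73} [ 0.4536 -0.0507  0.085 ]
(array([ 0.58615385, -0.03588016,  0.29509708]), [np.float64(0.0019579426085207024), np.float64(0.001957942608520785)])
[ 0.58428667 -0.03426957  0.28922615] [-1.79997662e+02 -3.39230746e-03 -1.34803684e+02] [ 50.9  17.9 -62.6  83.   15.9  88.6 124.2] [-0.6 -0.4 -0.2] 19.5
0.29 7619 [ 0.5789 -0.0405  0.317 ] [0.30205307 0.32910703]
0.178 812 [ 0.5817 -0.039   0.1834] [0.17925255 0.1850052 ]
```

View pics/fin.png

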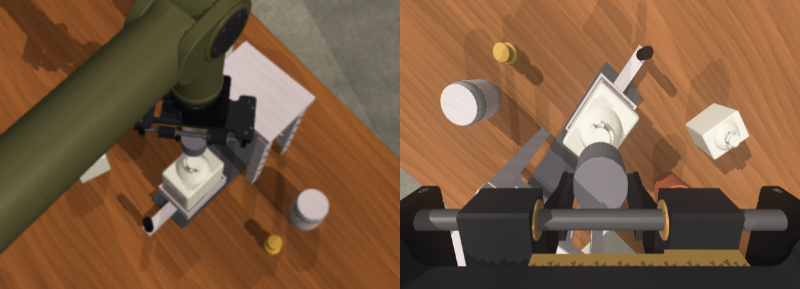

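The cap is held over the open jug and nothing else is disturbed. The network's post estimate moved about 5 mm inward, so I'll check the tray by depth.

```bash
python3 - <<'E'
from h import *
u=np.array([.992,.125])
def rep(n,d,T):
    P=cloud(n,d,T)
    for nm,lo,hi,c,rad in [('post',.079,.092,(.45,-.051),.03),('jug top',.138,.156,(.583,-.034),.075),('rim',.179,.19,(.583,-.034),.03)]:
        m=(d>0)&(P[...,2]>lo)&(P[...,2]<hi)&(np.hypot(P[...,0]-c[0],P[...,1]-c[1])<rad);q=P[m]
        if len(q)>5: print(n,nm,len(q),q.mean(0).round(4),cv2.minAreaRect((q[:,:2]*1000).astype(np.float32)), 'along',np.percentile((q[:,:2]-[.5816,-.0347])@u,[1,99]).round(4))
for n in ['scene','top']:
    f=np.load(n+'2.npz');rep(n,f['d'],f['T'])
o=get_obs();im,d=read_camera('wrist');rep('wrist',d,T_cam('wrist',o))
E
```

```text
scene post 59 [ 0.4499 -0.0513  0.0841] ((449.8209533691406, -51.29913330078125), (18.214799880981445, 18.569120407104492), 18.86018180847168) along [-0.1419 -0.1237]
scene jug top 909 [ 0.5732 -0.0442  0.1478] ((583.4991455078125, -34.17338562011719), (111.18348693847656, 80.37467193603516), 7.107638835906982) along [-0.0527  0.0551]
scene rim 148 [ 0.5826 -0.035   0.1831] ((581.4343872070312, -35.318485260009766), (29.665193557739258, 36.34321212768555), 41.86952209472656) along [-0.0119  0.0156]
top post 45 [ 0.4531 -0.0517  0.0852] ((453.0707092285156, -51.86278533935547), (15.896333694458008, 15.055390357971191), 89.888427734375) along [-0.1375 -0.1217]
top jug top 140 [ 0.5526 -0.0535  0.1474] ((583.0761108398438, -31.44031524658203), (127.38116455078125, 53.15184783935547), 35.77783966064453) along [-0.052   0.0518]
wrist post 279 [ 0.4516 -0.0518  0.0849] ((451.4070739746094, -51.85803985595703), (18.580381393432617, 18.597970962524414), 45.44550704956055) along [-0.1406 -0.1221]
wrist jug top 4152 [ 0.5697 -0.0459  0.1481] ((585.002685546875, -34.398582458496094), (110.32292175292969, 80.13180541992188), 7.190163612365723) along [-0.0513  0.055 ]
wrist rim 782 [ 0.5826 -0.0377  0.1827] ((581.5194702148438, -38.18965530395508), (27.25583267211914, 37.01512908935547), 43.74053192138672) along [-0.0127  0.018 ]
```

Same-camera depth puts the tray travel at 0.144–0.146 m, clear of the 0.138 m limit. Handing in.

```bash
python3 -c "
from cell import *
print(sign_off())"
```

```text
the job is handed in; nothing more can be done
None
```

The job is handed in at about 19.5 s of the 54 s allowed. I pulled the tray out, pressed the middle jug's cap down and twisted it free. I finished holding the cap upright over the open jug.

**What I did**
- **Tray:** I gripped the post and pulled about 150 mm. The pull force of about 11 N, against the 4 N needed to move it, suggests the tray was against its end stop.
- **Cap:** I pressed until the force reached 16 N, above the 12 N at which it bottoms. I then turned it 78° counter-clockwise while pressed and lifted it off with almost no force.

**Last checks**
- **Held cap:** The grip measures 46 mm and the tool is upright. By the gripper's height, the cap's lower edge is about 10 cm above the rim, within a few mm of the jug's axis.
- **Jug:** It stands level in the tray, its top at 148 mm and its rim at 183 mm. The arm is clear of it in the last pictures.
- **Bystanders:** The last picture shows the pot, tin and coupling standing. I did not measure their positions again.

**Disagreements**
- **Tray travel:** It now measures 144–146 mm, so the tray seems to have slid back about 4–5 mm after the pull. That is still over the 138 mm required.
- **Cap height:** The networks put the held cap's top near 0.295 m, but they were also about 15 mm off on its known height earlier. I relied on the arm's position, which puts the top near 0.32 m. Either height is within the required range.
- **Cap turn:** I did not see the cap's own angle directly; I inferred it from the tool's turn and the free lift.

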